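Find the full tin at the pottery packing bench

ROBOT

A 6-joint arm with a two-finger parallel gripper is mounted at the origin on the work surface. World frame = base frame: x ahead of the robot, y to its left, z up, the work surface at z = 0. Lengths are in m, angles in rad, forces in N, time in s.
With the tool pointing down it reaches from about 0.375 to 0.9 m from the base axis. Payload 3.1 kg.
Tool frame: the origin (TCP) lies between the finger pads; the fingertips stand 14 mm ahead of it and the grasp point (between the pads) lies 5 mm behind it (robot.finger_overhang is the distance from the TCP to the fingertips, in m); z points along the fingers, y is the line along which they close (so a half turn about z gives the same grasp; the last joint's range is limited). The gripper opens to 87 mm and grips with 3 to 60 N. Pads are 19 mm wide; open, the fingers measure 117 mm over their backs; the gripper's body (75 mm by 190 mm) begins 51 mm behind the grasp point.
Start: joints at [-0.178, 0.527, 1.433, -0, 1.181, -0.178], TCP at [0.625, 0, 0.199] pointing down, gripper open.
Joint ranges: [-3.08, 3.08], [-0.75, 2.2], [0.22, 2.44], [-1.43, 4.57], [0, 2.65], [-2.85, 2.85]. Speed limits (rad/s): [2.79, 2.79, 3.14, 3.14, 3.14, 3.14].

INTERFACE

Orientations are given as a unit quaternion [x, y, z, w].
In Python, from rig import monitor, cams, workorder, robot gives the robot as it stands.
- The arm moves only by the tool send_rows, never from a script. Its argument "moves" is one flat list of numbers, 7 for each row, row after row: the opening, from 0 (shut) to 1 (fully open), then the shift along the world's x, y, z in cm, then the turn, a rotation vector about the world's x, y, z in rad. A call has 1 to 5 rows; each row is the pose to reach, as a shift and turn from the pose commanded when the call began; what a row does not reach only later rows make up. A row lasts 1/12 s, in which the tool goes at most 41.7 mm and 7.16 degrees, less where a joint would pass 70% of its speed; a pose out of reach is approached as far as the arm can. A call with a gripper value outside its range is refused whole. The fingers move at their own pace and stop on an object; "grip_force" is the grip in N (left out, the last holds). Time passes only in rows, so rows that repeat a pose let the fingers close. It gives the time, the measured TCP pose, the force, the opening and the grip force at its end, in the units of the state.
- monitor.get_obs(): the state, without advancing time (a new reading comes with each control period).
- cams.camera(name): name is "scene" or "side" or "wrist"; returns a dict with "pixels" (480x640x3 uint8, blue, green, red), "range_z" (480x640 float32, m along the optical axis (not along the pixel's ray), 0 where there is no reading), "fovy" (degrees; the focal length in pixels is half the picture's height over the tangent of half this angle, whatever the lens; pixels are square), "cx", "cy" (the principal point, pixels), "rvec" (rotation vector, rad) and "tvec" (3), from world to camera coordinates, as OpenCV has them; the wrist camera has in their place "hand_eye" (4x4, takes a point from camera to tool coordinates, whose origin is the TCP and whose axes are the flange's). Camera axes: x right, y down, z forward; pixel columns grow to the right and rows downward; lengths in m; the calibration is good to about 2 mm. A picture is of the moment at which its call begins: read the wrist's pose just before it.
- workorder.hand_in(): hands the job in; it is judged then, once.
The state is a dict: "time": time; "q": joint angles; "joint_velocities": joint speeds; "joint_torque": joint torques, N m; "position": TCP position; "tool_rot": TCP orientation; "ft_force": force on the tool from outside, world axes, zero at the start; "moment": the same for the moment, N m; "grip_width": finger opening in m; "grip_force": force on a finger pad.
Only numpy, scipy, OpenCV 4.12 (cv2) and the standard library are available. Lean on these libraries where they do the work, as an engineer would, in place of code of your own. Each camera call takes 0.05 s, during which the arm holds its last target. There are 200 camera calls.

TASK

Three identical closed metal tins stand on the bench, one of them hidden under the upturned terracotta pot that stands alone. First lift that pot off and nest it squarely over the stack of two upturned pots, then find by feel which tin is the heaviest and finish holding that one up, upright and still in the gripper, at least 10 cm clear of the bench and touching nothing else. The other two tins must be left standing upright on the bench, all tins kept upright throughout, and the vase, tape roll and brush left where they are.

Things in the scene. Friction and masses are not known exactly. Their poses are not given: they have to be found in the camera images.
- tin_a: Closed bare metal tin, one of three that look alike: upright cylinder 54 mm in diameter, 70 mm tall, dark seam line 10 mm below the top. Origin: centre of the underside, z up. One tin (could be any) weighs 0.5 to 0.65 kg, the others 0.26 to 0.34 kg. At the start any one of the three stands under pot_lone.
- tin_b: Closed bare metal tin, one of three that look alike: upright cylinder 54 mm in diameter, 70 mm tall, dark seam line 10 mm below the top. Origin: centre of the underside, z up. One tin (could be any) weighs 0.5 to 0.65 kg, the others 0.26 to 0.34 kg. At the start any one of the three stands under pot_lone.
- tin_c: Closed bare metal tin, one of three that look alike: upright cylinder 54 mm in diameter, 70 mm tall, dark seam line 10 mm below the top. Origin: centre of the underside, z up. One tin (could be any) weighs 0.5 to 0.65 kg, the others 0.26 to 0.34 kg. At the start any one of the three stands under pot_lone.
- pot_lone: Upside-down terracotta pot, 105 mm tall, 0.28 kg: flat closed top 57 mm across, widening evenly to 90 mm; below, a straight collar 104 mm across, 28 mm tall, open underneath. Walls 3.5 mm. Origin: centre of the open rim (bottom), z up. Stands alone over a tin that is loose inside, near its centre (about 5 mm of play).
- pot_mid: Upside-down terracotta pot, 105 mm tall, 0.28 kg: flat closed top 57 mm across, widening evenly to 90 mm; below, a straight collar 104 mm across, 28 mm tall, open underneath. Walls 3.5 mm. Origin: centre of the open rim (bottom), z up. Upper pot of the stack, rim 28 mm above the bench. A pot lowered over it rests rim on collar, 28 mm higher, about 2.5 mm play all round.
- pot_low: Upside-down terracotta pot, 105 mm tall, 0.28 kg: flat closed top 57 mm across, widening evenly to 90 mm; below, a straight collar 104 mm across, 28 mm tall, open underneath. Walls 3.5 mm. Origin: centre of the open rim (bottom), z up. Lower pot of the stack, on the bench.
- vase: Bystander: round white ceramic bud vase with a narrow neck, 76 mm across, 85 mm tall. Origin: centre of the underside.
- tape: Bystander: roll of amber packing tape lying flat, 94 mm across, 48 mm tall. Origin: centre of the underside.
- brush: Bystander: brush lying flat along its own x axis, about 200 mm long. Origin: underside, at its middle.
There are look-alikes about, which are no part of the job. Leave any blue look-alike of the tin_b alone. What is shaped like the pot_lone but green is not meant.

How it is judged:
By the outcome, as a careful person would: the job done as asked, in the order asked, and still so for the second after the job is handed in, while the arm keeps its last pose, push and grip.
It also fails if it takes over 72 s, if anything falls off the work surface, if the arm or the gripper's body presses on something with over 40 N, if the wrist force passes 120 N, or if a joint passes its speed limit or range.

## Working session

There is one attempt and no reset: what is moved stays moved. The work goes in short steps, Python scripts to look and compute and a tool call to move; the robot and the scene stay as the last step left them, time stands still between calls to the robot, and variables do not carry over. Pictures are saved under pics/ and viewed, at most 10 in all, crops included, and the job is handed in when it is done.

Besides the shell and the picture viewer there is one more tool, called after "Call:" as name(argument=value, ...) on one line, values as JSON. send_rows: Moves the arm, as the interface text tells. Its arguments: {"type":"object","properties":{"moves":{"type":"array","items":{"type":"number"}},"grip_force":{"type":"number"}},"required":["moves"]}

```bash
ls; mkdir -p pics
cat > h.py <<'E'
import numpy as np, cv2
from rig import monitor, cams, workorder, robot
from scipy.spatial.transform import Rotation as R
def cloud(name):
    o=monitor.get_obs(); c=cams.camera(name)
    f=240/np.tan(np.radians(c["fovy"])/2); z=c["range_z"]; v,u=np.mgrid[:480,:640]
    P=np.stack([(u-c["cx"])/f*z,(v-c["cy"])/f*z,z],-1)
    if "hand_eye" in c:
        H=np.array(c["hand_eye"]); P=P@H[:3,:3].T+H[:3,3]
        P=P@R.from_quat(o["tool_rot"]).as_matrix().T+np.array(o["position"])
    else:
        M=cv2.Rodrigues(np.array(c["rvec"],float))[0]; P=(P-np.array(c["tvec"]).ravel())@M
    P[z==0]=np.nan
    return c["pixels"],P,o
E
python3 - <<'E'
from h import *
for n in("scene","side"):
    im,P,o=cloud(n); cv2.imwrite(f"pics/{n}0.png",im); np.save(f"{n}0.npy",P)
print(o); print(robot)
E
```

```text
pics
{'time': 0.05, 'q': array([-1.78487328e-01,  5.28454322e-01,  1.43386128e+00, -6.24177716e-05,
        1.18136570e+00, -1.78514802e-01]), 'joint_velocities': array([-6.92495057e-04,  6.24714862e-05, -1.29684159e-03,  7.94006291e-04,
       -4.82674715e-05,  6.13089571e-04]), 'joint_torque': array([ 2.52860164e-04, -4.41371799e+01, -1.77340150e+01,  6.36166823e-02,
        5.34107233e-02, -3.49101185e-05]), 'position': array([6.24246725e-01, 1.53971541e-04, 1.97991988e-01]), 'tool_rot': array([ 7.07088282e-01,  7.07124508e-01, -6.19305028e-04, -8.41369062e-04]), 'ft_force': array([-0.61181301, -0.2434636 ,  0.21128514]), 'moment': array([ 0.00287393,  0.02410453, -0.02201322]), 'grip_force': 0.0, 'grip_width': 0.08674188118097877}
<Robot object at 0x7fb68c350050>
```

View pics/scene0.png

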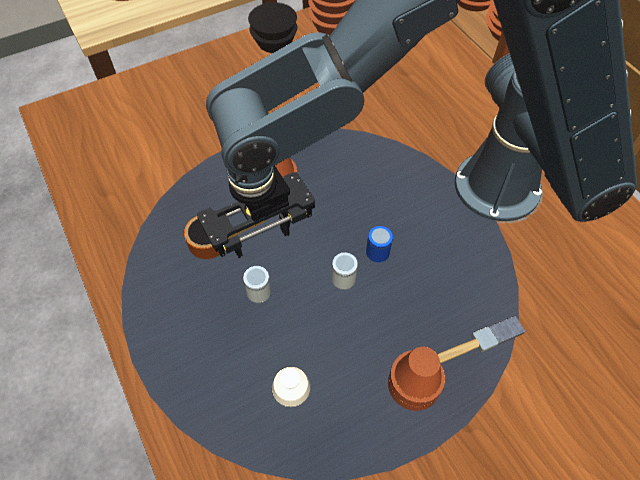

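View pics/side0.png

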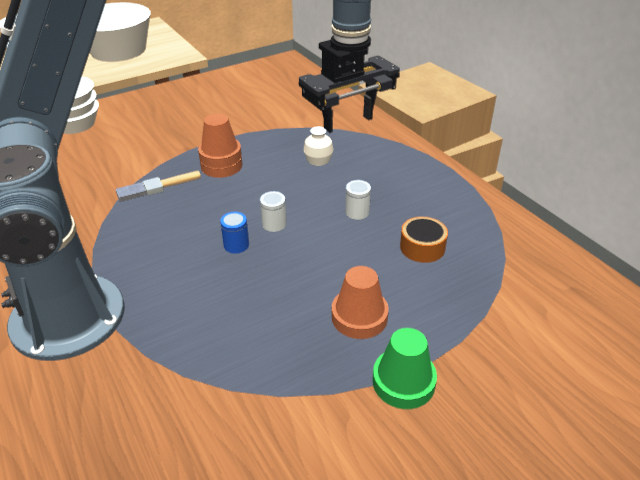

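The scene view shows the stack at (417,375), the vase at (290,385), tins at (257,283) and (344,270), and the blue look-alike at (379,243). The side view shows the lone pot at (360,300), the green one at (405,365), the stack at (219,145), and tins at (273,210) and (358,200).

Run:
```python
from h import *
def top(n,box,name):
    P=np.load(n+"0.npy"); x0,y0,x1,y1=box; Q=P[y0:y1,x0:x1].reshape(-1,3); Q=Q[~np.isnan(Q).any(1)]
    Q=Q[Q[:,2]<.25]; h=np.percentile(Q[:,2],99); T=Q[Q[:,2]>h-.006]
    (cx,cy),r=cv2.minEnclosingCircle((T[:,:2]*1000).astype(np.float32))
    print(n,name,"h%.3f"%h,"c",round(cx),round(cy),"r",round(r),"mean",T.mean(0).round(3))
for b,m in [((335,260,388,325),"lone"),((375,328,437,400),"green"),((197,112,242,172),"stack"),((260,190,287,232),"tin1"),((345,180,372,218),"tin2"),((221,211,250,252),"blue"),((302,125,335,166),"vase"),((399,215,448,260),"tape"),((115,170,202,202),"brush")]: top("side",b,m)
for b,m in [((388,345,446,410),"stack"),((330,250,360,290),"tin1"),((243,264,272,302),"tin2"),((365,225,394,262),"blue"),((271,365,311,407),"vase"),((445,315,525,362),"brush")]: top("scene",b,m)
```

```text
side lone h0.105 c 464 -291 r 31 mean [ 0.463 -0.293  0.103]
side green h0.105 c 444 -451 r 31 mean [ 0.443 -0.452  0.103]
side stack h0.133 c 458 312 r 33 mean [0.459 0.31  0.13 ]
side tin1 h0.071 c 464 35 r 30 mean [0.461 0.036 0.068]
side tin2 h0.071 c 642 -25 r 29 mean [ 0.64  -0.025  0.068]
side blue h0.071 c 358 15 r 29 mean [0.359 0.015 0.068]
side vase h0.232 c 575 -4 r 13 mean [ 0.574 -0.008  0.231]
side tape h0.049 c 688 -198 r 49 mean [ 0.686 -0.199  0.046]
side brush h0.019 c 294 299 r 100 mean [0.278 0.304 0.016]
scene stack h0.137 c 461 317 r 30 mean [0.461 0.316 0.134]
scene tin1 h0.075 c 463 41 r 28 mean [0.464 0.042 0.072]
scene tin2 h0.075 c 643 -20 r 27 mean [ 0.643 -0.019  0.072]
scene blue h0.075 c 360 20 r 27 mean [0.361 0.019 0.072]
scene vase h0.089 c 681 212 r 20 mean [0.681 0.212 0.086]
scene brush h0.023 c 287 310 r 91 mean [0.275 0.31  0.02 ]
```

Call:
send_rows(moves=[1, -8, -14.6, 5, 0, 0, 0, 1, -8, -14.6, 5, 0, 0, 0, 1, -8, -14.6, 5, 0, 0, 0, 1, -8, -14.6, 5, 0, 0, 0, 1, -8, -14.6, 5, 0, 0, 0], grip_force=30)

```text
time: 0.52
position: [0.5433, -0.1512, 0.2506]
tool_rot: [0.709, 0.706, -0.001, 0.002]
ft_force: [-0.2, 0.4, 0.6]
grip_width: 0.0872
grip_force: 0.0
```

Call:
send_rows(moves=[1, -8, -14.6, 5, 0, 0, 0, 1, -8, -14.6, 5, 0, 0, 0, 1, -8, -14.6, 5, 0, 0, 0, 1, -8, -14.6, 5, 0, 0, 0, 1, -8, -14.6, 5, 0, 0, 0])

```text
time: 0.93
position: [0.4635, -0.2977, 0.3007]
tool_rot: [0.709, 0.705, -0.001, 0.002]
ft_force: [1.5, 0.1, -0.5]
grip_width: 0.0872
grip_force: 0.0
```

Call:
send_rows(moves=[1, 0, 0, 0, 0, 0, 0, 1, 0, 0, 0, 0, 0, 0, 1, 0, 0, 0, 0, 0, 0])

```text
time: 1.18
position: [0.4652, -0.2901, 0.298]
tool_rot: [0.707, 0.708, 0.0, -0.001]
ft_force: [0.8, 0.4, 0.9]
grip_width: 0.087
grip_force: 0.0
```

```bash
cat >> h.py <<'E'
def tops(h,tol=.004,name="wrist",zoff=0):
    im,P,o=cloud(name); m=(abs(P[...,2]-h)<tol).astype(np.uint8)
    n,l,s,c=cv2.connectedComponentsWithStats(m)
    for i in range(1,n):
        if s[i,4]>150:
            q=P[l==i]; (cx,cy),r=cv2.minEnclosingCircle((q[:,:2]*1000).astype(np.float32))
            print("px",c[i].round(),"n",s[i,4],"circ",round(cx,1),round(cy,1),"r",round(r,1),"med z",np.median(q[:,2]).round(4))
    return im,P,o
E
python3 - <<'E'
from h import *
im,P,o=tops(.105); cv2.imwrite("pics/w1.png",im); print(o["position"],o["tool_rot"],o["ft_force"],o["time"])
E
```

```text
px [323. 204.] n 2967 circ 463.6 -287.0 r 29.4 med z 0.105
px [304. 340.] n 816 circ 443.4 -437.7 r 27.9 med z 0.105
[ 0.46516827 -0.29007767  0.29800003] [ 7.06649660e-01  7.07562434e-01  4.34537125e-04 -1.21315475e-03] [0.83837596 0.38626311 0.86965247] 1.1833
```

View pics/w1.png

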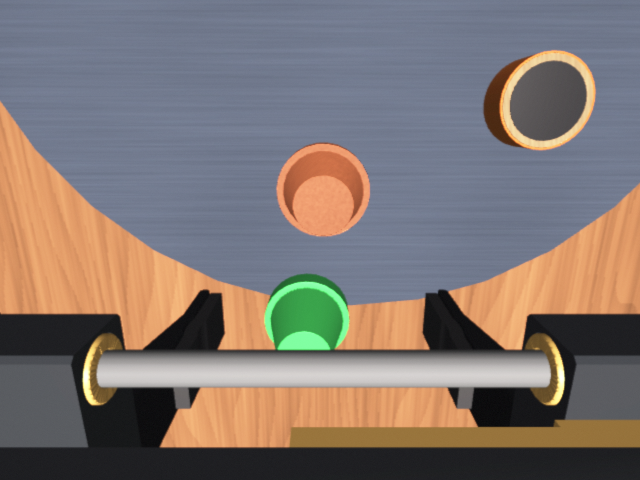

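Wrist view: the lone pot's top is at (323,204), the green pot at (304,340), the tape at (545,100). The two views agree on the lone pot to within 4 mm, about (0.464,-0.289).

Call:
send_rows(moves=[1, 0, 0.3, -4, 0, 0, 0, 1, 0, 0.3, -8, 0, 0, 0, 1, 0, 0.3, -12, 0, 0, 0, 1, 0, 0.3, -15, 0, 0, 0, 1, 0, 0.3, -17, 0, 0, 0])

```text
time: 1.65
position: [0.4639, -0.2853, 0.1252]
tool_rot: [0.706, 0.708, 0.0, -0.003]
ft_force: [0.3, 0.0, -0.8]
grip_width: 0.0871
grip_force: 0.0
```

Call:
send_rows(moves=[1, 0, 0, -2, 0, 0, 0, 1, 0, 0, -4, 0, 0, 0, 1, 0, 0, -5.5, 0, 0, 0, 1, 0, 0, -6.2, 0, 0, 0, 1, 0, 0, -6.2, 0, 0, 0])

```text
time: 2.07
position: [0.4645, -0.2866, 0.065]
tool_rot: [0.706, 0.708, 0.0, -0.002]
ft_force: [-1.0, 0.2, -0.6]
grip_width: 0.087
grip_force: 0.0
```

Call:
send_rows(moves=[0.5, 0, 0, 0, 0, 0, 0, 0.5, 0, 0, 0, 0, 0, 0, 0.5, 0, 0, 0, 0, 0, 0, 0.5, 0, 0, 0, 0, 0, 0, 0.5, 0, 0, 0, 0, 0, 0])

```text
time: 2.48
position: [0.4651, -0.2893, 0.0678]
tool_rot: [0.707, 0.707, -0.0, 0.001]
ft_force: [0.1, -0.4, 0.1]
grip_width: 0.0619
grip_force: 18.7
```

Call:
send_rows(moves=[0.5, 0, 0, 0, 0, 0, 0, 0.5, 0, 0, 0, 0, 0, 0, 0.5, 0, 0, 0, 0, 0, 0])

```text
time: 2.73
position: [0.4651, -0.2893, 0.0676]
tool_rot: [0.707, 0.707, -0.0, 0.0]
ft_force: [-0.5, 0.5, 5.6]
grip_width: 0.0609
grip_force: 29.9
```

Run:
```python
from h import *
im,P,o=cloud("side"); cv2.imwrite("pics/s2.png",cv2.resize(im[180:400,260:480],None,fx=2.5,fy=2.5))
print(o["position"],o["grip_width"],o["grip_force"],o["ft_force"])
```

```text
[ 0.46513441 -0.28927213  0.06758243] 0.06092666319873409 29.866351482924074 [-0.46016926  0.45279197  5.64315768]
```

View pics/s2.png

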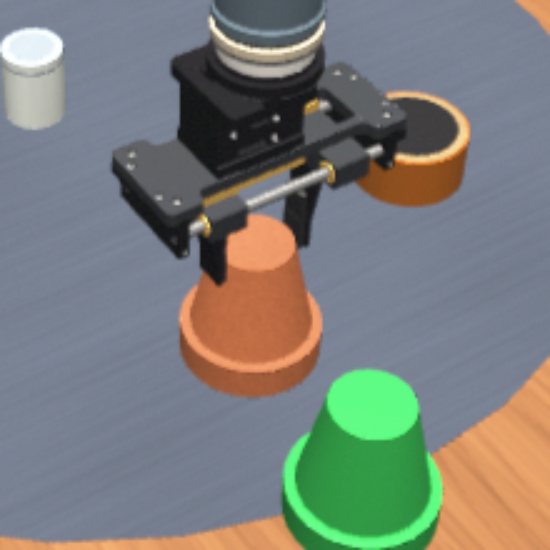

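The crop shows the fingers gripping a chord on the pot's far (+y) side, near (215,255) and (300,215), rather than its middle. I'll measure whether the pot slid.

Run:
```python
from h import *
im,P,o=cloud("side"); P0=np.load("side0.npy")
b,g,r=[im[...,i].astype(int) for i in range(3)]
m=(r>1.5*g)&(r>1.6*b)
M=np.zeros_like(m); M[250:345,325:395]=1
for A in(P0,P):
    for lo,hi in((.1,.11),(.026,.032)):
        k=M&m&(A[...,2]>lo)&(A[...,2]<hi); q=A[k]
        print(k.sum(),"x",np.percentile(q[:,0],[1,99]).round(4),"y",np.percentile(q[:,1],[1,99]).round(4), np.median(q[:,2]).round(4))
# finger: dark points
d=(np.max(im,-1)<60)&(P[...,2]<.115)&(P[...,2]>.03)&M
q=P[d]
for z in np.arange(.04,.12,.01):
    s=q[abs(q[:,2]-z)<.005]
    if len(s): print(z.round(2),len(s),s.min(0).round(3),s.max(0).round(3))
```

```text
492 x [0.438  0.4906] y [-0.3202 -0.2711] 0.1029
292 x [0.414 0.51 ] y [-0.3415 -0.2488] 0.0279
484 x [0.4395 0.4917] y [-0.3198 -0.2713] 0.1028
271 x [0.4145 0.5123] y [-0.3419 -0.2525] 0.0278
0.09 17 [ 0.426 -0.304  0.09 ] [ 0.501 -0.281  0.095]
0.1 72 [ 0.425 -0.305  0.095] [ 0.504 -0.28   0.105]
0.11 78 [ 0.424 -0.304  0.105] [ 0.503 -0.281  0.115]
```

Run:
```python
from h import *
print({k:getattr(robot,k) for k in dir(robot) if not k.startswith("__")})
im,P,o=cloud("side")
d=(np.max(im,-1)<70)&(P[...,2]<.2)&(P[...,2]>.03)
d[:,:325]=0;d[:,400:]=0;d[310:]=0
q=P[d]
for z in np.arange(.05,.2,.01):
    s=q[abs(q[:,2]-z)<.005]
    if len(s): print(z.round(2),len(s),np.percentile(s,[2,98],axis=0).round(3).tolist())
print(o["position"],o["ft_force"],P[285:295,346].round(3).tolist(),im[280:297,346].tolist())
```

```text
{'Unreachable': <class 'rig.Unreachable'>, 'finger_overhang': 0.014}
0.09 21 [[0.426, -0.303, 0.09], [0.502, -0.281, 0.095]]
0.1 73 [[0.425, -0.304, 0.095], [0.503, -0.281, 0.105]]
0.11 77 [[0.424, -0.303, 0.105], [0.503, -0.282, 0.115]]
0.12 86 [[0.422, -0.304, 0.115], [0.504, -0.282, 0.125]]
0.13 69 [[0.421, -0.304, 0.126], [0.506, -0.288, 0.135]]
0.14 30 [[0.495, -0.304, 0.137], [0.508, -0.28, 0.145]]
0.15 20 [[0.498, -0.303, 0.146], [0.509, -0.285, 0.155]]
0.16 41 [[0.378, -0.328, 0.157], [0.545, -0.264, 0.165]]
0.17 175 [[0.378, -0.33, 0.165], [0.545, -0.266, 0.175]]
0.18 105 [[0.372, -0.331, 0.175], [0.51, -0.308, 0.184]]
0.19 100 [[0.371, -0.329, 0.186], [0.532, -0.277, 0.195]]
0.2 204 [[0.371, -0.33, 0.195], [0.531, -0.273, 0.2]]
[ 0.46514106 -0.28927399  0.06759807] [-0.07639458  1.06049295  6.72435097] [[0.425, -0.302, 0.112], [0.427, -0.299, 0.107], [0.426, -0.3, 0.106], [0.426, -0.301, 0.103], [0.425, -0.302, 0.102], [0.424, -0.303, 0.102], [0.426, -0.3, 0.096], [0.425, -0.302, 0.095], [0.426, -0.3, 0.091], [0.433, -0.291, 0.077]] [[27, 23, 24], [25, 24, 22], [29, 27, 27], [26, 28, 29], [24, 22, 22], [24, 23, 23], [22, 20, 22], [23, 25, 20], [24, 23, 23], [19, 19, 20], [26, 20, 23], [27, 25, 24], [25, 24, 24], [35, 46, 74], [56, 86, 149], [66, 105, 184], [65, 104, 183]]
```

Run:
```python
from h import *
im,P,o=cloud("wrist"); cv2.imwrite("pics/w3.png",im)
c=cams.camera("wrist"); print(np.round(c["hand_eye"],4).tolist(), c["fovy"],c["cx"],c["cy"])
print(np.round(o["q"],4),o["position"],o["tool_rot"])
z=P[...,2]; h,e=np.histogram(z[~np.isnan(z)],np.arange(-.08,.2,.005)); print([(round(a,3),int(b)) for a,b in zip(e,h) if b>1500])
```

```text
[[0.0001, -0.9548, -0.2974, 0.0829], [1.0, 0.0005, -0.0011, -0.0006], [0.0012, -0.2974, 0.9548, -0.1859], [0.0, 0.0, 0.0, 1.0]] 60.30712629526708 323.2009971613372 243.64849099309203
[-7.6040e-01  6.1580e-01  1.7398e+00 -2.0000e-04  7.8510e-01 -7.6020e-01] [ 0.46514622 -0.28929477  0.06759578] [ 7.07138980e-01  7.07074445e-01 -5.05061208e-05  4.36360352e-04]
[(np.float64(-0.005), 43590), (np.float64(0.0), 141897), (np.float64(0.025), 5111), (np.float64(0.1), 5905), (np.float64(0.105), 6543), (np.float64(0.165), 3440), (np.float64(0.17), 5413), (np.float64(0.175), 16187), (np.float64(0.18), 17430), (np.float64(0.185), 15191), (np.float64(0.19), 6526), (np.float64(0.195), 15019)]
```

View pics/w3.png

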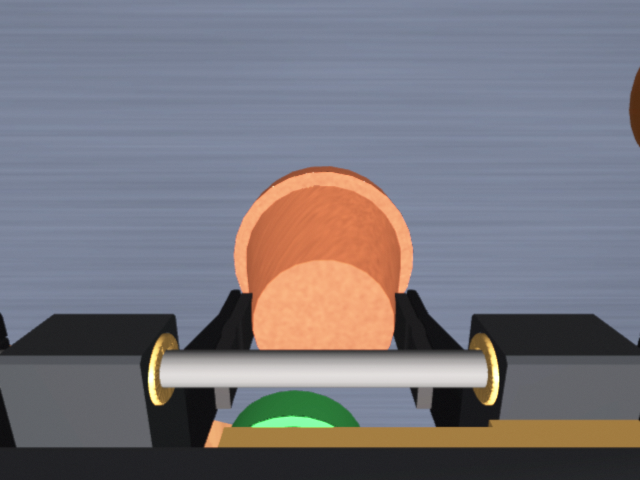

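The wrist view shows the pot top at (323,305), gripped only at its upper edge. Both cameras agree with the reported pose, so the real fingertips end about 23 mm above the TCP, not 14 mm below it; finger height and width reading both confirm this. I'll open, go 3 cm lower and regrip, using that measured offset from here on.

Call:
send_rows(moves=[1, 0, 0, 0, 0, 0, 0, 1, 0, 0, 0, 0, 0, 0, 1, 0, 0, 0, 0, 0, 0, 1, 0, 0, -1, 0, 0, 0, 1, 0, 0, -2, 0, 0, 0])

```text
time: 3.4
position: [0.4653, -0.2892, 0.0464]
tool_rot: [0.707, 0.707, 0.0, 0.001]
ft_force: [0.7, -0.4, 0.2]
grip_width: 0.0838
grip_force: 0.0
```

Call:
send_rows(moves=[1, 0, 0, -0.5, 0, 0, 0, 1, 0, 0, -1, 0, 0, 0, 1, 0, 0, -1, 0, 0, 0, 0.5, 0, 0, -1, 0, 0, 0, 0.5, 0, 0, -1, 0, 0, 0])

```text
time: 3.82
position: [0.4651, -0.289, 0.0369]
tool_rot: [0.707, 0.707, 0.0, 0.0]
ft_force: [0.0, 0.0, -0.6]
grip_width: 0.0803
grip_force: 0.0
```

Call:
send_rows(moves=[0.5, 0, 0, 0, 0, 0, 0, 0.5, 0, 0, 0, 0, 0, 0, 0.5, 0, 0, 0, 0, 0, 0, 0.5, 0, 0, 0, 0, 0, 0, 0.5, 0, 0, 0, 0, 0, 0])

```text
time: 4.23
position: [0.4649, -0.2889, 0.0369]
tool_rot: [0.707, 0.707, -0.0, -0.0]
ft_force: [0.8, -0.2, -2.6]
grip_width: 0.0742
grip_force: 29.0
```

Call:
send_rows(moves=[0.5, 0, 0, 0, 0, 0, 0, 0.5, 0, 0, 1, 0, 0, 0, 0.5, 0, 0, 2, 0, 0, 0, 0.5, 0, 0, 3, 0, 0, 0, 0.5, 0, 0, 3, 0, 0, 0])

```text
time: 4.65
position: [0.4665, -0.2903, 0.0697]
tool_rot: [0.707, 0.707, 0.0, 0.003]
ft_force: [-0.5, -0.8, -1.9]
grip_width: 0.0742
grip_force: 29.0
```

Call:
send_rows(moves=[0.5, 0, 0, 0, 0, 0, 0, 0.5, 0, 0, 0, 0, 0, 0])

```text
time: 4.82
position: [0.465, -0.289, 0.0674]
tool_rot: [0.707, 0.707, 0.0, 0.0]
ft_force: [-0.2, -0.0, -2.2]
grip_width: 0.0741
grip_force: 29.0
```

Run:
```python
from h import *
im,P,o=cloud("side"); cv2.imwrite("pics/s4.png",cv2.resize(im[180:400,260:480],None,fx=2.5,fy=2.5))
print(o["position"],o["grip_width"],o["grip_force"],o["ft_force"],o["moment"])
```

```text
[ 0.46502946 -0.28900822  0.06737489] 0.07407929726624177 29.025677649769932 [-0.20753642 -0.02532481 -2.20728672] [-0.00687431  0.01895842  0.02255929]
```

View pics/s4.png

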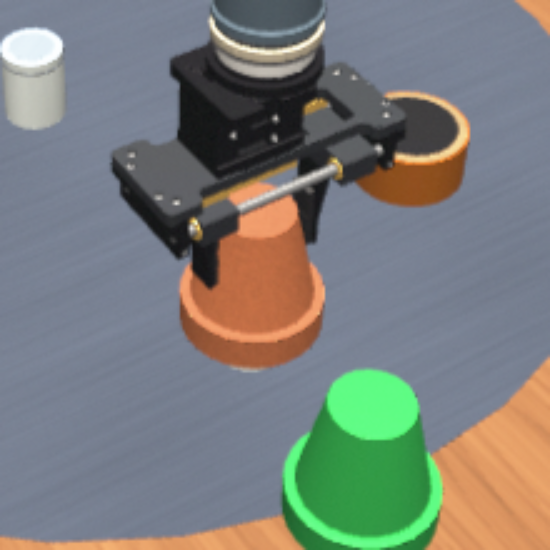

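Pot lifted level; the tin's foot shows at (248,368). Raising it well clear and carrying it over.

Call:
send_rows(moves=[0.5, 0, 0, 2, 0, 0, 0, 0.5, 0, 0, 5, 0, 0, 0, 0.5, 0, 0, 8, 0, 0, 0, 0.5, 0, 0, 11, 0, 0, 0, 0.5, 0, 0, 14, 0, 0, 0])

```text
time: 5.28
position: [0.4643, -0.2883, 0.2075]
tool_rot: [0.707, 0.707, -0.0, -0.001]
ft_force: [1.5, 0.5, -3.5]
grip_width: 0.0742
grip_force: 29.0
```

Call:
send_rows(moves=[0.5, 0, 2, 0, 0, 0, 0, 0.5, 0, 5, 0, 0, 0, 0, 0.5, 0, 8, 0, 0, 0, 0, 0.5, 0, 11, 0, 0, 0, 0, 0.5, 0, 14, 0, 0, 0, 0])

```text
time: 5.7
position: [0.4641, -0.1474, 0.2064]
tool_rot: [0.707, 0.707, -0.0, -0.001]
ft_force: [1.0, 0.9, -2.8]
grip_width: 0.074
grip_force: 29.0
```

Call:
send_rows(moves=[0.5, 0, 3, 0, 0, 0, 0, 0.5, 0, 6, 0, 0, 0, 0, 0.5, 0, 9, 0, 0, 0, 0, 0.5, 0, 12, 0, 0, 0, 0, 0.5, 0, 15, 0, 0, 0, 0])

```text
time: 6.12
position: [0.4641, 0.0026, 0.2065]
tool_rot: [0.707, 0.707, -0.0, -0.001]
ft_force: [0.4, -0.8, -3.1]
grip_width: 0.0739
grip_force: 29.0
```

Call:
send_rows(moves=[0.5, 0, 3, 0, 0, 0, 0, 0.5, 0, 6, 0, 0, 0, 0, 0.5, 0, 9, 0, 0, 0, 0, 0.5, 0, 12, 0, 0, 0, 0, 0.5, 0, 15, 0, 0, 0, 0])

```text
time: 6.53
position: [0.4641, 0.1524, 0.2064]
tool_rot: [0.707, 0.707, -0.001, -0.0]
ft_force: [1.0, -0.8, -3.5]
grip_width: 0.0741
grip_force: 29.0
```

Call:
send_rows(moves=[0.5, 0, 3, 0, 0, 0, 0, 0.5, 0, 6, 0, 0, 0, 0, 0.5, 0, 9, 0, 0, 0, 0, 0.5, -0.2, 12, 0, 0, 0, 0, 0.5, -0.2, 14, 0, 0, 0, 0])

```text
time: 6.95
position: [0.4617, 0.2935, 0.2062]
tool_rot: [0.707, 0.708, -0.0, -0.001]
ft_force: [0.3, 0.2, -2.8]
grip_width: 0.0741
grip_force: 29.0
```

Call:
send_rows(moves=[0.5, 0, 1, 0, 0, 0, 0, 0.5, 0, 1.7, 0, 0, 0, 0, 0.5, 0, 1.7, 0, 0, 0, 0, 0.5, 0, 1.7, 0, 0, 0, 0, 0.5, 0, 1.7, 0, 0, 0, 0])

```text
time: 7.37
position: [0.4629, 0.3067, 0.2067]
tool_rot: [0.708, 0.707, -0.001, 0.0]
ft_force: [-0.1, -0.0, -2.5]
grip_width: 0.0737
grip_force: 29.0
```

Run:
```python
from h import *
for n in("side","scene","wrist"):
    im,P,o=cloud(n); cv2.imwrite(f"pics/{n}5.png",im); np.save(n+"5.npy",P)
a=cv2.imread("pics/side5.png")[20:220,140:340]; b=cv2.imread("pics/scene5.png")[260:460,330:530]
cv2.imwrite("pics/c5.png",cv2.resize(np.hstack([a,b]),None,fx=2,fy=2))
print(o["position"],o["ft_force"],o["grip_width"],o["tool_rot"])
```

```text
[0.46309207 0.30679699 0.20690121] [ 0.04219406  0.36549998 -3.7434469 ] 0.07395280626394296 [ 7.07669475e-01  7.06543562e-01 -3.29629928e-04  3.95259206e-05]
```

View pics/c5.png

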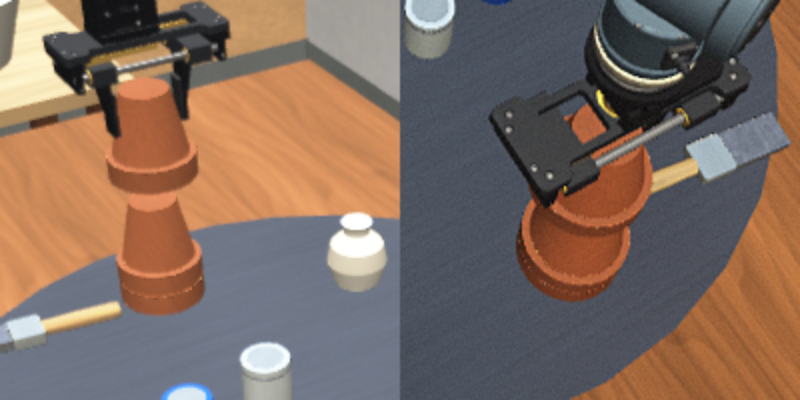

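The held pot is over the stack: in the side half its collar is at (152,165) and the stack collar at (160,275). I'll fit both collars with circles of the known radius.

Run:
```python
from h import *
from scipy.optimize import least_squares
for n in("side","scene","wrist"):
    P=np.load(n+"5.npy"); im=cv2.imread(f"pics/{n}5.png").astype(int); m=(im[...,2]>1.5*im[...,1])&(im[...,2]>1.6*im[...,0])
    k=m&(np.hypot(P[...,0]-.46,P[...,1]-.31)<.08); q=P[k]
    h,e=np.histogram(q[:,2],np.arange(0,.3,.01)); print(n,h.tolist())
    for lo,hi,nm in((.176,.194,"held"),(.006,.024,"low"),(.034,.05,"mid")):
        s=q[(q[:,2]>lo)&(q[:,2]<hi)]
        if len(s)<40: continue
        f=lambda c:np.hypot(s[:,0]-c[0],s[:,1]-c[1])-.052
        r=least_squares(f,[.46,.31],loss="soft_l1",f_scale=.001); print(nm,len(s),(r.x*1000).round(1),"res mm",np.median(abs(f(r.x)))*1000)
    t=q[(q[:,2]>.15)]; print("held z pct",np.percentile(t[:,2],[1,50,99]).round(3))
```

```text
side [122, 136, 141, 141, 149, 278, 142, 138, 136, 145, 119, 112, 177, 117, 0, 0, 29, 176, 184, 289, 186, 172, 154, 145, 151, 132, 144, 237, 0]
held 338 [463.2 305.6] res mm 1.4211398846829018
low 247 [460.6 314.6] res mm 1.3071896724162133
mid 226 [460.1 314.6] res mm 1.570800361287459
held z pct [0.169 0.218 0.274]
scene [62, 81, 84, 81, 89, 448, 174, 156, 149, 138, 111, 91, 37, 0, 0, 0, 3, 85, 98, 338, 213, 133, 120, 101, 94, 81, 78, 364, 0]
held 183 [462.7 306.1] res mm 0.3160790780941253
low 141 [459.7 315.5] res mm 0.3021396514970298
mid 137 [459.6 315.6] res mm 0.3431583015609044
held z pct [0.174 0.221 0.334]
wrist [1, 30, 29, 47, 45, 912, 409, 410, 356, 290, 124, 0, 0, 0, 0, 0, 0, 229, 335, 2736, 1546, 1711, 1867, 2181, 2327, 2598, 2947, 9238, 0]
held 566 [462.4 308.2] res mm 0.09216937677588785
low 42 [459.3 317.4] res mm 0.07707127735347846
mid 70 [459.4 317.4] res mm 0.0845727397626242
held z pct [0.181 0.254 0.276]
```

Call:
send_rows(moves=[0.5, -0.3, 0.9, 0, 0, 0, 0, 0.5, -0.3, 0.9, 0, 0, 0, 0, 0.5, -0.3, 0.9, -1, 0, 0, 0, 0.5, -0.3, 0.9, -2, 0, 0, 0, 0.5, -0.3, 0.9, -3, 0, 0, 0])

```text
time: 7.93
position: [0.4595, 0.3169, 0.1757]
tool_rot: [0.707, 0.707, -0.0, -0.0]
ft_force: [-0.3, 0.5, -2.8]
grip_width: 0.0743
grip_force: 29.0
```

Call:
send_rows(moves=[0.5, 0, 0, -1, 0, 0, 0, 0.5, 0, 0, -2, 0, 0, 0, 0.5, 0, 0, -3, 0, 0, 0, 0.5, 0, 0, -4, 0, 0, 0, 0.5, 0, 0, -4.5, 0, 0, 0])

```text
time: 8.35
position: [0.4592, 0.3166, 0.13]
tool_rot: [0.707, 0.707, -0.001, -0.0]
ft_force: [-1.4, -1.1, -2.8]
grip_width: 0.0745
grip_force: 29.0
```

Call:
send_rows(moves=[0.5, 0, 0, -0.8, 0, 0, 0, 0.5, 0, 0, -1.6, 0, 0, 0, 0.5, 0, 0, -2.4, 0, 0, 0, 0.5, 0, 0, -3, 0, 0, 0, 0.5, 0, 0, -3.4, 0, 0, 0])

```text
time: 8.77
position: [0.4597, 0.3169, 0.0971]
tool_rot: [0.707, 0.707, -0.0, -0.0]
ft_force: [0.7, 0.5, -3.6]
grip_width: 0.0739
grip_force: 29.0
```

Call:
send_rows(moves=[0.5, 0, 0, -0.1, 0, 0, 0, 0.5, 0, 0, -0.2, 0, 0, 0, 0.5, 0, 0, -0.3, 0, 0, 0, 0.5, 0, 0, -0.3, 0, 0, 0, 0.5, 0, 0, -0.3, 0, 0, 0])

```text
time: 9.18
position: [0.4602, 0.3172, 0.0953]
tool_rot: [0.707, 0.707, 0.0, 0.0]
ft_force: [-0.1, -0.0, -2.9]
grip_width: 0.0743
grip_force: 29.0
```

Call:
send_rows(moves=[0.5, 0, 0, -0.1, 0, 0, 0, 0.5, 0, 0, -0.2, 0, 0, 0, 0.5, 0, 0, -0.2, 0, 0, 0])

```text
time: 9.43
position: [0.4599, 0.317, 0.0929]
tool_rot: [0.707, 0.707, -0.0, -0.0]
ft_force: [0.4, -0.5, -3.0]
grip_width: 0.0743
grip_force: 29.0
```

Call:
send_rows(moves=[0.5, 0, 0, -0.1, 0, 0, 0, 0.5, 0, 0, -0.2, 0, 0, 0, 0.5, 0, 0, -0.2, 0, 0, 0])

```text
time: 9.68
position: [0.46, 0.317, 0.0927]
tool_rot: [0.707, 0.707, 0.0, 0.0]
ft_force: [-3.1, -1.9, 9.4]
grip_width: 0.074
grip_force: 30.3
```

```bash
cat >> h.py <<'E'
def collars(name,bands):
    from scipy.optimize import least_squares
    P0,im=None,None
    im,P,o=cloud(name); im=im.astype(int); m=(im[...,2]>1.5*im[...,1])&(im[...,2]>1.6*im[...,0])
    q=P[m&(np.hypot(P[...,0]-.46,P[...,1]-.315)<.08)]
    for lo,hi in bands:
        s=q[(q[:,2]>lo)&(q[:,2]<hi)]
        f=lambda c:np.hypot(s[:,0]-c[0],s[:,1]-c[1])-.052
        r=least_squares(f,[.46,.31],loss="soft_l1",f_scale=.001); print(name,lo,len(s),(r.x*1000).round(1))
    h,e=np.histogram(q[:,2],np.arange(0.04,.2,.003)); print([(round(a,3),int(b)) for a,b in zip(e,h) if b>40 and a>.07])
E
python3 - <<'E'
from h import *
for n in("side","scene"): collars(n,((.006,.024),(.034,.05),(.062,.078)))
print(monitor.get_obs()["ft_force"])
E
```

```text
side 0.006 242 [460.2 314.6]
side 0.034 231 [460.6 314.5]
side 0.062 249 [460.  315.9]
[(np.float64(0.07), 45), (np.float64(0.073), 52), (np.float64(0.076), 54), (np.float64(0.079), 102), (np.float64(0.082), 101), (np.float64(0.085), 48), (np.float64(0.088), 48), (np.float64(0.094), 52), (np.float64(0.097), 43), (np.float64(0.1), 46), (np.float64(0.103), 42), (np.float64(0.109), 47), (np.float64(0.112), 42), (np.float64(0.118), 44), (np.float64(0.127), 41), (np.float64(0.136), 44), (np.float64(0.139), 43), (np.float64(0.145), 43), (np.float64(0.154), 58), (np.float64(0.157), 173)]
scene 0.006 142 [459.7 315.4]
scene 0.034 129 [459.9 315.3]
scene 0.062 101 [459.5 316.4]
[(np.float64(0.079), 44), (np.float64(0.082), 157), (np.float64(0.085), 133), (np.float64(0.157), 62), (np.float64(0.16), 160), (np.float64(0.163), 50)]
[-2.53191499 -1.69821304  8.70412362]
```

Seated: contact at +9 N, centred within 1.5 mm, ledge at 0.083. Releasing and heading for the tins.

Call:
send_rows(moves=[1, 0, 0, 0.1, 0, 0, 0, 1, 0, 0, 0.1, 0, 0, 0, 1, 0, 0, 0.1, 0, 0, 0, 1, 0, 0, 2, 0, 0, 0, 1, 0, 0, 4, 0, 0, 0])

```text
time: 10.2
position: [0.4591, 0.3166, 0.13]
tool_rot: [0.707, 0.707, -0.002, -0.001]
ft_force: [-0.0, 0.4, 0.0]
grip_width: 0.0865
grip_force: 0.0
```

Call:
send_rows(moves=[1, 0, 0, 4, 0, 0, 0, 1, 0, 0, 8, 0, 0, 0, 1, 0, -4, 8, 0, 0, 0, 1, 0, -8, 8, 0, 0, 0, 1, 0, -12, 8, 0, 0, 0])

```text
time: 10.62
position: [0.4606, 0.1965, 0.212]
tool_rot: [0.706, 0.708, 0.001, 0.001]
ft_force: [1.0, -1.7, 0.1]
grip_width: 0.0868
grip_force: 0.0
```

Call:
send_rows(moves=[1, 0, -4, 0, 0, 0, 0, 1, 0, -8, 0, 0, 0, 0, 1, 0, -12, 0, 0, 0, 0, 1, 0.2, -16, 0, 0, 0, 0, 1, 0.2, -16, 0, 0, 0, 0])

```text
time: 11.03
position: [0.4636, 0.0305, 0.2112]
tool_rot: [0.71, 0.705, -0.0, 0.002]
ft_force: [0.7, 0.3, 0.8]
grip_width: 0.0868
grip_force: 0.0
```

Call:
send_rows(moves=[1, 0, 0, 0, 0, 0, 0, 1, 0, 0, 0, 0, 0, 0])

```text
time: 11.2
position: [0.462, 0.0371, 0.2109]
tool_rot: [0.708, 0.707, 0.0, -0.0]
ft_force: [0.0, -0.2, -0.4]
grip_width: 0.0871
grip_force: 0.0
```

Run:
```python
from h import *
im,P,o=tops(.070,.005); print(o["position"],o["ft_force"])
collars("scene",((.006,.024),(.034,.05),(.062,.078))); tops(.0735,.005,"scene")
print("side"); tops(.068,.005,"side")
```

```text
px [628.   4.] n 207 circ 675.1 194.9 r 11.9 med z 0.0669
px [324. 214.] n 3330 circ 461.3 42.3 r 27.0 med z 0.0704
px [200. 240.] n 3206 circ 358.8 20.7 r 27.2 med z 0.0705
px [533. 284.] n 2970 circ 640.7 -19.2 r 27.3 med z 0.0702
[0.4619865  0.03710847 0.21086543] [ 0.03123629 -0.24907991 -0.39407213]
scene 0.006 149 [459.8 315.4]
scene 0.034 129 [459.7 315.5]
scene 0.062 138 [459.5 316.4]
[(np.float64(0.079), 63), (np.float64(0.082), 247), (np.float64(0.085), 217), (np.float64(0.088), 68), (np.float64(0.091), 51), (np.float64(0.094), 55), (np.float64(0.097), 51), (np.float64(0.1), 59), (np.float64(0.106), 63), (np.float64(0.109), 46), (np.float64(0.112), 52), (np.float64(0.115), 46), (np.float64(0.118), 57), (np.float64(0.124), 57), (np.float64(0.127), 44), (np.float64(0.133), 52), (np.float64(0.136), 41), (np.float64(0.139), 45), (np.float64(0.142), 43), (np.float64(0.145), 47), (np.float64(0.148), 45), (np.float64(0.151), 45), (np.float64(0.154), 43), (np.float64(0.157), 156), (np.float64(0.16), 494), (np.float64(0.163), 166)]
px [274. 159.] n 269 circ 465.8 -287.5 r 27.9 med z 0.0709
px [380. 236.] n 357 circ 360.6 19.1 r 27.3 med z 0.0708
px [344. 263.] n 389 circ 462.0 41.2 r 27.9 med z 0.0713
px [255. 277.] n 408 circ 642.6 -20.1 r 27.3 med z 0.071
side
px [580.  24.] n 392 circ 1797.2 392.8 r 259.8 med z 0.0678
px [358. 188.] n 301 circ 640.5 -24.1 r 29.2 med z 0.0677
px [272. 200.] n 327 circ 462.2 36.9 r 29.4 med z 0.0677
px [233. 221.] n 371 circ 360.5 14.4 r 30.3 med z 0.0679
px [360. 292.] n 550 circ 464.1 -291.4 r 28.1 med z 0.0681
px [ 64. 312.] n 348 circ 0.5 -60.0 r 61.1 med z 0.0681
px [405. 369.] n 265 circ 443.0 -452.3 r 37.0 med z 0.0686
```

Call:
send_rows(moves=[1, 0, 0.4, -4, 0, 0, 0, 1, 0, 0.4, -8, 0, 0, 0, 1, 0, 0.4, -11, 0, 0, 0, 1, 0, 0.4, -14, 0, 0, 0, 1, 0, 0.4, -16.8, 0, 0, 0])

```text
time: 11.82
position: [0.4618, 0.0424, 0.0415]
tool_rot: [0.706, 0.708, 0.0, -0.0]
ft_force: [-0.5, 0.1, 0.3]
grip_width: 0.0867
grip_force: 0.0
```

Call:
send_rows(moves=[1, 0, 0, -2, 0, 0, 0, 1, 0, 0, -3.5, 0, 0, 0, 1, 0, 0, -4, 0, 0, 0, 1, 0, 0, -4, 0, 0, 0, 0.4, 0, 0, -4, 0, 0, 0])

```text
time: 12.23
position: [0.4622, 0.0417, 0.0032]
tool_rot: [0.707, 0.708, 0.0, 0.0]
ft_force: [0.2, -0.2, -0.2]
grip_width: 0.0847
grip_force: 0.0
```

Call:
send_rows(moves=[0.4, 0, 0, 0, 0, 0, 0, 0.4, 0, 0, 0, 0, 0, 0, 0.4, 0, 0, 0, 0, 0, 0, 0.4, 0, 0, 0, 0, 0, 0, 0.4, 0, 0, 0, 0, 0, 0])

```text
time: 12.65
position: [0.4623, 0.0409, 0.0035]
tool_rot: [0.707, 0.707, 0.0, 0.0]
ft_force: [0.2, -0.5, -0.3]
grip_width: 0.055
grip_force: 0.0
```

Call:
send_rows(moves=[0.4, 0, 0, 0, 0, 0, 0, 0.4, 0, 0, 0, 0, 0, 0, 0.4, 0, 0, 0, 0, 0, 0])

```text
time: 12.9
position: [0.4621, 0.041, 0.0034]
tool_rot: [0.707, 0.707, 0.0, 0.0]
ft_force: [0.4, 0.4, 6.3]
grip_width: 0.0527
grip_force: 30.0
```

Call:
send_rows(moves=[0.4, 0, 0, 0.5, 0, 0, 0, 0.4, 0, 0, 1.2, 0, 0, 0, 0.4, 0, 0, 2, 0, 0, 0, 0.4, 0, 0, 2, 0, 0, 0, 0.4, 0, 0, 2, 0, 0, 0])

```text
time: 13.32
position: [0.4623, 0.041, 0.0234]
tool_rot: [0.707, 0.707, 0.0, 0.0]
ft_force: [0.1, 0.8, -5.1]
grip_width: 0.0524
grip_force: 30.0
```

Call:
send_rows(moves=[0.4, 0, 0, 0, 0, 0, 0])

```text
time: 13.4
position: [0.4619, 0.0411, 0.023]
tool_rot: [0.707, 0.707, 0.0, 0.0]
ft_force: [0.2, 0.3, -6.6]
grip_width: 0.0526
grip_force: 30.0
```

Call:
send_rows(moves=[0.4, 0, 0, 0, 0, 0, 0])

```text
time: 13.48
position: [0.4617, 0.0411, 0.0228]
tool_rot: [0.707, 0.707, -0.0, -0.0]
ft_force: [-0.4, 0.5, -6.0]
grip_width: 0.0524
grip_force: 30.0
```

Call:
send_rows(moves=[0.4, 0, 0, 0, 0, 0, 0])

```text
time: 13.57
position: [0.4617, 0.0411, 0.0227]
tool_rot: [0.707, 0.707, -0.0, -0.0]
ft_force: [-0.9, -1.3, -5.6]
grip_width: 0.0528
grip_force: 30.0
```

Run:
```python
from h import *
im,P,o=cloud("side"); cv2.imwrite("pics/s6.png",cv2.resize(im[80:300,200:420],None,fx=2.5,fy=2.5)); print(o["ft_force"],o["position"])
```

```text
[-0.93612489 -1.32086797 -5.59471904] [0.46170176 0.04108428 0.02270642]
```

View pics/s6.png

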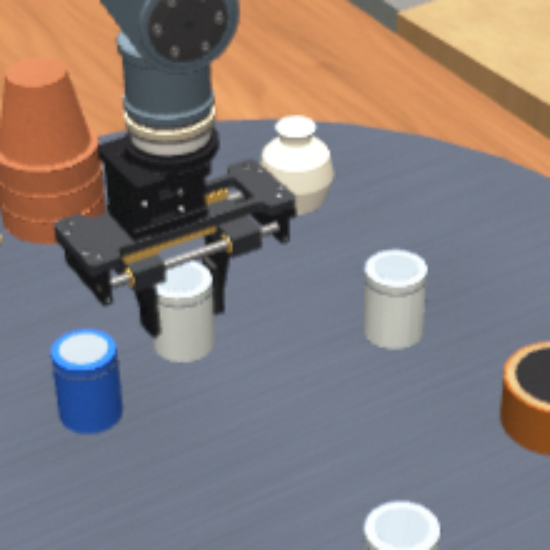

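The tin pulls about 5.8 N (0.59 kg), which falls only in the heavy tin's range; the picture shows it upright and off the bench, with the others standing. The same sensor read the 0.28 kg pot correctly, so this is the heavy one. Lifting it.

Call:
send_rows(moves=[0.4, 0, 0, 2, 0, 0, 0, 0.4, 0, 0, 5, 0, 0, 0, 0.4, 0, 0, 8, 0, 0, 0, 0.4, 0, 0, 11, 0, 0, 0, 0.4, 0, 0, 13, 0, 0, 0])

```text
time: 14.03
position: [0.4622, 0.0411, 0.1551]
tool_rot: [0.707, 0.707, 0.001, 0.001]
ft_force: [0.5, -1.1, -6.9]
grip_width: 0.0527
grip_force: 30.0
```

Call:
send_rows(moves=[0.4, 0, 0, 0, 0, 0, 0, 0.4, 0, 0, 0, 0, 0, 0, 0.4, 0, 0, 0, 0, 0, 0, 0.4, 0, 0, 0, 0, 0, 0, 0.4, 0, 0, 0, 0, 0, 0])

```text
time: 14.45
position: [0.4606, 0.0412, 0.1512]
tool_rot: [0.707, 0.707, -0.001, -0.002]
ft_force: [-0.1, -0.0, -6.2]
grip_width: 0.0526
grip_force: 30.0
```

Call:
send_rows(moves=[0.4, 0, 0, 0, 0, 0, 0, 0.4, 0, 0, 0, 0, 0, 0, 0.4, 0, 0, 0, 0, 0, 0, 0.4, 0, 0, 0, 0, 0, 0, 0.4, 0, 0, 0, 0, 0, 0])

```text
time: 14.87
position: [0.462, 0.041, 0.1528]
tool_rot: [0.707, 0.707, -0.0, -0.0]
ft_force: [0.8, 0.5, -5.2]
grip_width: 0.0526
grip_force: 30.0
```

Run:
```python
from h import *
im,P,o=cloud("side"); cv2.imwrite("pics/s7.png",im); print(o["ft_force"],o["position"],o["time"])
collars("scene",((.006,.024),(.034,.05),(.062,.078)))
```

```text
[ 0.81677737  0.49418793 -5.24031117] [0.46195071 0.04104657 0.15284069] 14.8667
scene 0.006 149 [459.7 315.4]
scene 0.034 139 [459.7 315.4]
scene 0.062 148 [459.5 316.6]
[(np.float64(0.079), 77), (np.float64(0.082), 253), (np.float64(0.085), 194), (np.float64(0.088), 69), (np.float64(0.091), 63), (np.float64(0.094), 46), (np.float64(0.097), 48), (np.float64(0.1), 59), (np.float64(0.103), 62), (np.float64(0.106), 44), (np.float64(0.109), 47), (np.float64(0.112), 44), (np.float64(0.115), 45), (np.float64(0.118), 57), (np.float64(0.121), 43), (np.float64(0.124), 49), (np.float64(0.127), 51), (np.float64(0.13), 47), (np.float64(0.133), 45), (np.float64(0.136), 46), (np.float64(0.139), 42), (np.float64(0.145), 47), (np.float64(0.151), 44), (np.float64(0.154), 43), (np.float64(0.157), 171), (np.float64(0.16), 487), (np.float64(0.163), 166)]
```

View pics/s7.png

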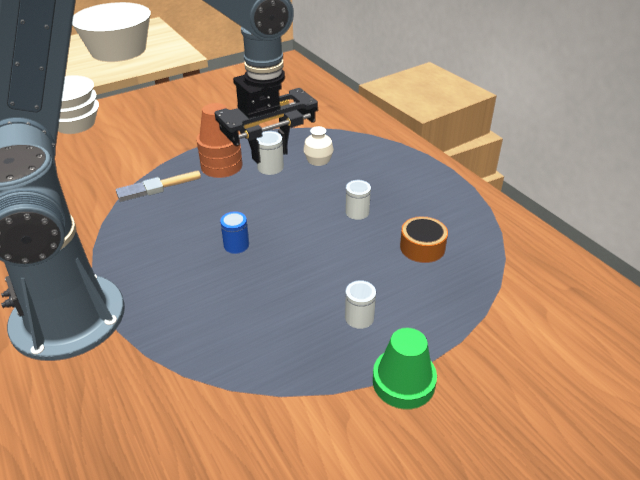

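The heavy tin is held upright at (270,153), the other two stand at (358,200) and (360,305), and the three pots are nested at (219,145). Bystanders haven't moved.

```bash
python3 -c "
from rig import workorder
print(workorder.hand_in())"
```

```text
the job is handed in; nothing more can be done
None
```

Job handed in at about 15 s: the lone pot is nested on the stack, and the heaviest tin (about 0.59 kg by feel; the other two weren't weighed because that fits only the heavy range) is held upright and still, about 15 cm up, with the other two tins standing and the bystanders unmoved in the last picture.

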